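# Clamp the stepped shaft upright in the vise and fit its spacer

## Robot

A 7-joint arm with a two-finger parallel gripper is mounted at the origin on the work surface. World frame = base frame: x ahead of the robot, y to its left, z up, the work surface at z = 0. Lengths are in m, angles in rad, forces in N, time in s.
With the tool pointing down it reaches from about 0.425 to 0.875 m from the base axis. Payload 8.4 kg.
Tool frame: the origin (TCP) lies on the mounting face of the last link; the fingertips stand 182 mm ahead of it and the grasp point (between the pads) lies 164 mm ahead of it; z points along the fingers, y is the line along which they close (so a half turn about z gives the same grasp; the last joint's range is limited). The gripper opens to 87 mm and grips with 3 to 60 N. Pads are 19 mm wide; open, the fingers measure 117 mm over their backs; the gripper's body (75 mm by 190 mm) begins 51 mm behind the grasp point.
Start: joints at [1.247, 0.333, 0.04, 1.465, -0.013, 1.343, -0.059], TCP at [0.145, -0.634, 0.405] pointing down, gripper open.
Joint ranges: [-2.58, 2.58], [-0.38, 2.09], [-1.3, 1.39], [0.25, 2.4], [-1.5, 4.64], [0.08, 2.09], [-2.65, 2.65]. Speed limits (rad/s): [2.22, 2.22, 2.79, 2.79, 3.14, 3.14, 3.14].

## Interface

Orientations are given as a unit quaternion [x, y, z, w].
In Python, from station import manip gives the robot as it stands. The module is installed in compiled form; this text tells all that it offers.
- The arm moves only by the shell command python3 -m jog 'ROWS' [FORCE]. ROWS is a JSON object of lists of equal length, an entry for each row: "xyz": the shift along the tool's x, y, z in units of 25 mm (1.0 is 25 mm), a list of three; "turn": the turn, a rotation vector about the tool's x, y, z in units of 6 degrees (1.0 is 6 degrees), a list of three; "claw": the opening, from -1 (shut) to 1 (fully open), so that 0 is half open. A call has 1 to 5 rows; each row shifts and turns the commanded pose from where the row before left it, along the tool's axes as they then stand; what a row does not reach is not made up. A row lasts 1/12 s, in which the tool goes at most 41.7 mm and 7.16 degrees, less where a joint would pass 70% of its speed; a pose out of reach is approached as far as the arm can. A call is refused whole if a number of a shift passes 1 or a number of a turn 1, either way. A call with a gripper value outside its range is refused whole. The fingers move at their own pace and stop on an object; FORCE is the grip in N (left out, the last holds). Time passes only in rows, so rows that do not move let the fingers close. It gives the time, the measured TCP pose, the force, the opening and the grip force at its end, in the units of the state.
- manip.get_state(): the state, without advancing time (a new reading comes with each control period).
- manip.get_image(name): name is "side" or "top" or "wrist"; returns a dict with "frame" (400x640x3 uint8, red, green, blue), "z_map" (400x640 float32, m along the optical axis (not along the pixel's ray), 0 where there is no reading), "fov_y" (degrees; the focal length in pixels is half the picture's height over the tangent of half this angle, whatever the lens; pixels are square), "cx", "cy" (the principal point, pixels), "position" and "orientation" of the camera in the world; the wrist camera has in their place "hand_eye" (4x4, takes a point from camera to tool coordinates, whose origin is the TCP and whose axes are the flange's). Camera axes: x right, y up, looking along -z (the intrinsics and any distortion apply to the point x, -y, -z); pixel columns grow to the right and rows downward; lengths in m; the calibration is good to about 2 mm. A picture is of the moment at which its call begins: read the wrist's pose just before it.
- manip.finish_job(): hands the job in; it is judged then, once.
The state is a dict: "t": time; "qpos": joint angles; "qd": joint speeds; "joint_torque": joint torques, N m; "tcp_pos": TCP position; "ee_rot": TCP orientation; "ft_force": force on the tool from outside, world axes, zero at the start; "torque": the same for the moment, N m; "opening": finger opening in m; "finger_force": force on a finger pad.
Only numpy, scipy, OpenCV 4.12 (cv2) and the standard library are available. Lean on these libraries where they do the work, as an engineer would, in place of code of your own. Each camera call takes 0.05 s, during which the arm holds its last target. There are 200 camera calls.

## Task

Set the stepped shaft down gently, thick end down, on the bed of the blue vise, in front of the upright V-groove of the fixed jaw, and let go of it; then slide the moving jaw up until it holds the shaft snugly in the groove. Then slip the small thick-walled spacer ring over the shaft's thin upper end until it rests on the shoulder. Leave the plain shaft and the wide thin ring standing where they are.

Things in the scene. Friction and masses are not known exactly. Their poses are not given: they have to be found in the camera images.
- shaft: Stepped steel shaft, standing upright, 110 mm tall: thick lower part 30 mm diameter from 0 to 70 mm, flat shoulder at 70 mm, thin upper part 16 mm diameter from 70 to 110 mm with a 3 mm chamfered tip. Weighs about 0.44 kg. Origin at the centre of its underside, z up along its axis.
- spacer: Small thick-walled steel spacer ring lying flat: outer diameter 42 mm, bore 20 mm, height 20 mm. Origin at the centre of its underside, z up along the bore.
- vise: Low blue machine vise bolted to the bench. Origin on the bench under its middle, z up. Its y axis is the slide direction, pointing from the moving jaw to the fixed jaw; x runs along the jaw width (100 mm). Bed top 30 mm and jaw tops 70 mm above the bench. Bed from y = -125 to 115 mm, feet to x = +-71 mm. Fixed jaw: face at y = 35 mm, block behind it to 106 mm.
- groove_seat (a point): Where the centre of the shaft's underside lies when the shaft touches both sides of the V-groove: on the bed (30 mm above the bench), at x = 0, y = 27.8 mm in the vise frame, 7.2 mm in front of the fixed jaw's face. The upright 90 degree groove is in the middle of that face, 14 mm deep, 28 mm wide at the face, over the jaw's whole height. Axes as the vise's.
- jaw (a joint): Travel of the moving jaw in m, growing as it closes along the vise's +y; 0 is fully open, 0.045 is just closed on the shaft seated in the groove. The flat front face of the moving jaw is at y = -32.2 mm + travel in the vise frame. It stays where it is left; sliding it takes about 6 N.
- jaw_grip (a point): Point to grip on the moving jaw: on the axis of the upright black knob (22 mm diameter, from 69 to 114 mm above the bench), 100 mm above the bench, 42 mm behind the jaw's front face. The jaw is 60 mm deep along y, 100 mm wide. Axes as the vise's.
- plain_shaft: Look-alike to be left alone: plain straight steel shaft standing upright, 30 mm diameter over its whole height of 110 mm, no step. Origin at the centre of its underside, z up.
- wide_ring: Look-alike to be left alone: wide thin-walled flat steel ring, outer diameter 58 mm, bore 42 mm, height 12 mm. Origin at the centre of its underside, z up.

How it is judged:
By the outcome, as a careful person would: the job done as asked, in the order asked, and still so for the second after the job is handed in, with the robot touching nothing.
It also fails if it takes over 72 s, if anything falls off the work surface, if the arm or the gripper's body presses on something with over 40 N, if the wrist force passes 120 N, or if a joint passes its speed limit or range.

## Working session

There is one attempt and no reset: what is moved stays moved. The work goes in short steps, Python scripts to look and compute and a shell command to move; the robot and the scene stay as the last step left them, time stands still between calls to the robot, and variables do not carry over. Pictures are saved under pics/ and viewed, at most 10 in all, crops included, and the job is handed in when it is done.

```bash
mkdir -p pics; ls; python3 - <<'E'
from station import manip
import cv2,numpy as np
s=manip.get_state(); print({k:np.round(v,3).tolist() for k,v in s.items()})
ims=[]
for n in ["top","side"]:
    d=manip.get_image(n); np.save(f'{n}.npy',d,allow_pickle=True)
    print(n,{k:v for k,v in d.items() if k not in('frame','z_map')})
    cv2.imwrite(f'pics/{n}0.png',d['frame'][:,:,::-1])
E
```

```text
pics
{'t': 0.0, 'qpos': [1.247, 0.334, 0.04, 1.466, -0.013, 1.343, -0.059], 'qd': [0.001, -0.0, 0.001, -0.001, -0.002, 0.001, -0.001], 'joint_torque': [0.001, -65.635, 1.336, -40.379, -0.059, 0.045, 0.0], 'tcp_pos': [0.145, -0.633, 0.404], 'ee_rot': [0.994, 0.112, -0.0, -0.001], 'ft_force': [-0.469, -0.072, -1.135], 'torque': [-0.015, 0.018, -0.027], 'finger_force': 0.0, 'opening': 0.087}
top {'fov_y': 47.85274871115333, 'cx': 328.35816469680907, 'cy': 195.1879657514321, 'position': array([ 0.48493647, -0.03417354,  0.90027931]), 'orientation': array([ 0.00953967, -0.02738299, -0.69759944,  0.71590097])}
side {'fov_y': 47.23141834622324, 'cx': 325.3344548477748, 'cy': 194.22207803856017, 'position': array([0.49368003, 0.56030811, 0.6865379 ]), 'orientation': array([-0.02528118,  0.38922515,  0.92012255, -0.03520127])}
```

View pics/top0.png

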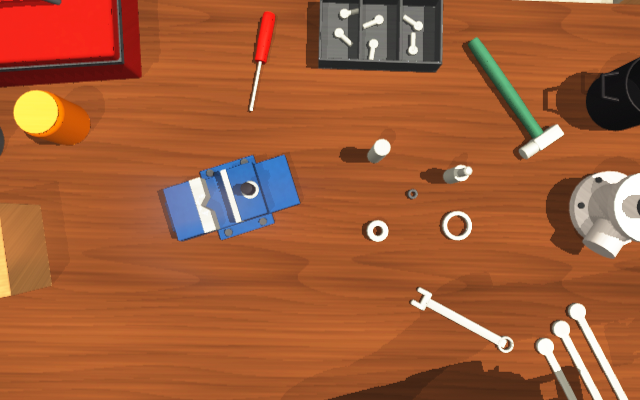

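View pics/side0.png

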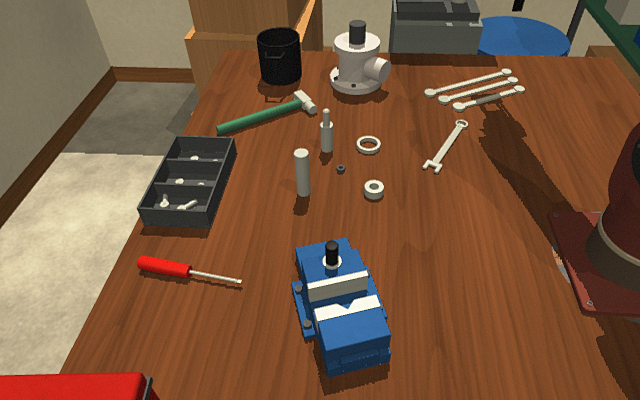

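The top view shows the vise at (163–300, 155–240), with the fixed jaw and V at about (207,202), the knob at (250,190) and the moving jaw open. The stepped shaft's tip is at about (464,171), the plain shaft's top at (382,148), the spacer at (377,231) and the wide ring at (457,226). The side view agrees with this.

```bash
cat > h.py <<'E'
import numpy as np,cv2
from scipy.spatial.transform import Rotation as R
from station import manip
def cam(n):
    s=manip.get_state(); d=manip.get_image(n); T=np.eye(4)
    if n=='wrist':
        T[:3,:3]=R.from_quat(s['ee_rot']).as_matrix();T[:3,3]=s['tcp_pos'];T=T@np.array(d['hand_eye'])
    else:
        T[:3,:3]=R.from_quat(d['orientation']).as_matrix();T[:3,3]=d['position']
    d['T']=T;d['f']=200/np.tan(np.radians(d['fov_y'])/2);return d
def rays(d,u,v):
    c=np.stack([(u-d['cx'])/d['f'],-(v-d['cy'])/d['f'],-np.ones_like(u*1.)],-1)
    return c@d['T'][:3,:3].T
def cloud(d):
    v,u=np.mgrid[:400,:640]; return d['T'][:3,3]+rays(d,u,v)*d['z_map'][...,None]
def onplane(d,u,v,z):
    r=rays(d,np.asarray(u,float),np.asarray(v,float));o=d['T'][:3,3];return o+r*((z-o[2])/r[...,2])[...,None]
def blobs(m,lo=15):
    n,l,st,c=cv2.connectedComponentsWithStats(m.astype(np.uint8))
    return [(l==i) for i in range(1,n) if st[i,4]>=lo]
E
python3 - <<'E'
from h import *
for n in ['top','side']:
    d=cam(n);P=cloud(d);z=P[...,2];ok=(d['z_map']>0)
    reg=ok&(P[...,0]>.3)&(P[...,0]<.65)&(P[...,1]>-.4)&(P[...,1]<.3)
    print(n,'table z',np.median(z[reg]))
    for lo,hi in [(.1,.12),(.06,.08),(.014,.028),(.008,.0145)]:
        for b in blobs(reg&(z>lo)&(z<hi),12):
            p=P[b];c,sz,a=cv2.minAreaRect((p[:,:2]*1000).astype(np.float32))
            print((lo,hi),b.sum(),'px',np.argwhere(b).mean(0).round().astype(int)[::-1],'mean',p.mean(0).round(4),'rect',np.round(c,1),np.round(sz,1),round(a,1),'rgb',d['frame'][b].mean(0).round())
E
```

```text
top table z 0.00037848502071941015
(0.1, 0.12) 231 px [382 148] mean [ 0.6136 -0.1461  0.1095] rect [ 614.2 -146.3] [29.2 29.2] 13.1 rgb [241. 238. 228.]
(0.1, 0.12) 70 px [467 171] mean [ 0.5764 -0.2991  0.1083] rect [ 576.5 -299.9] [14.4 14.5] 87.5 rgb [222. 218. 204.]
(0.1, 0.12) 127 px [247 188] mean [0.5344 0.0889 0.1129] rect [534.2  89.4] [19.2 19.6] 1.5 rgb [80. 73. 76.]
(0.06, 0.08) 26 px [375 156] mean [ 0.6044 -0.1398  0.0705] rect [ 605.6 -140.2] [26.6  8.7] 54.3 rgb [113. 108.  96.]
(0.06, 0.08) 1655 px [243 192] mean [0.5302 0.1016 0.0695] rect [531.  101.5] [100.   60.4] 19.3 rgb [114. 147. 193.]
(0.06, 0.08) 139 px [458 174] mean [ 0.575  -0.2957  0.0697] rect [ 575.9 -298.4] [29.1 25.9] 23.2 rgb [198. 195. 182.]
(0.06, 0.08) 2126 px [189 209] mean [0.4961 0.1995 0.0698] rect [496.8 199.8] [100.5  72. ] 19.4 rgb [141. 161. 201.]
(0.014, 0.028) 16 px [371 159] mean [ 0.6051 -0.1378  0.0202] rect [ 606.1 -137.9] [23.8  6.9] 43.0 rgb [109. 104.  91.]
(0.014, 0.028) 33 px [244 161] mean [0.5941 0.1119 0.0174] rect [594.5 111.3] [11.9 12.5] 2.9 rgb [105. 112. 119.]
(0.014,
[... 4190 characters left out ...]

(0.008, 0.0145) 13 px [367 268] mean [0.4744 0.0546 0.0127] rect [474.3  56. ] [ 4.6 13.6] 17.5 rgb [ 64. 102. 151.]
(0.008, 0.0145) 154 px [373 289] mean [0.4631 0.0985 0.0126] rect [463.9 100.4] [17.3 65.1] 18.3 rgb [ 63. 109. 159.]
(0.008, 0.0145) 582 px [304 310] mean [0.5782 0.1478 0.0125] rect [579.8 143.2] [ 21.3 113.9] 19.4 rgb [ 39.  75. 112.]
(0.008, 0.0145) 33 px [384 313] mean [0.443  0.1443 0.0124] rect [443.8 143.1] [ 5.7 22.1] 17.8 rgb [ 54.  87. 126.]
(0.008, 0.0145) 41 px [378 362] mean [0.4527 0.2309 0.0112] rect [455.8 232.3] [40.3  2.4] 19.8 rgb [24. 45. 68.]
(0.008, 0.0145) 51 px [344 372] mean [0.505  0.249  0.0103] rect [502.2 247.9] [52.4  2.4] 18.3 rgb [21. 44. 66.]
```

```bash
cat > go.py <<'E'
# delta (tool axes, units) from present TCP to world target; usage: go.py x y gripz [heading of tool y, deg]
import sys; from h import *
s=manip.get_state();M=R.from_quat(s['ee_rot']);x,y,z=map(float,sys.argv[1:4]);h=np.radians(float(sys.argv[4]) if len(sys.argv)>4 else 19.3)
ty=np.array([np.cos(h),np.sin(h),0]);tz=np.array([0,0,-1.]);G=R.from_matrix(np.stack([np.cross(ty,tz),ty,tz],1))
print('shift',(M.inv().apply(np.array([x,y,z+.164])-s['tcp_pos'])/.025).round(2),'turn',((M.inv()*G).as_rotvec(degrees=True)/6).round(2),
 't',round(s['t'],2),'tcp',np.round(s['tcp_pos'],4),'F',np.round(s['ft_force'],1),'open',round(s['opening'],4),round(s['finger_force'],1),'q',np.round(s['qpos'],2))
E
for i in 1 2 3; do python3 -m jog '{"xyz":[[0,0,0],[0,0,0],[0,0,0],[0,0,0],[0,0,0]],"turn":[[0,0,-1],[0,0,-1],[0,0,-1],[0,0,-1],[0,0,-1]],"claw":[1,1,1,1,1]}' 30|tail -c 300; done
python3 -m jog '{"xyz":[[0,0,0],[0,0,0]],"turn":[[0,0,-1],[0,0,0]],"claw":[1,1]}' >/dev/null
python3 go.py 0.5763 -0.2988 0.24
```

```text
t: 0.62
tcp_pos: [0.1449, -0.6336, 0.4045]
ee_rot: [0.93, 0.368, 0.0, -0.0]
ft_force: [0.1, -0.1, -0.6]
opening: 0.0869
finger_force: 0.0
t: 1.03
tcp_pos: [0.1448, -0.6336, 0.4045]
ee_rot: [0.803, 0.596, 0.0, -0.0]
ft_force: [-0.4, -0.3, -0.2]
opening: 0.0871
finger_force: 0.0
t: 1.45
tcp_pos: [0.1448, -0.6336, 0.4045]
ee_rot: [0.621, 0.784, 0.0, -0.0]
ft_force: [-0.2, -0.3, -0.4]
opening: 0.0875
finger_force: 0.0
shift [6.99e+00 2.07e+01 2.00e-02] turn [ 0.   -0.01 -0.02] t 1.62 tcp [ 0.1448 -0.6336  0.4045] F [-0.4  0.   0. ] open 0.0869 0.0 q [ 1.43  0.34 -0.2   1.45  0.07  1.35  1.56]
```

```bash
for i in 1 2 3 4; do python3 -m jog '{"xyz":[[0.35,1,0],[0.35,1,0],[0.35,1,0],[0.35,1,0],[0.35,1,0]],"turn":[[0,0,0],[0,0,0],[0,0,0],[0,0,0],[0,0,0]],"claw":[1,1,1,1,1]}' >/dev/null; done
python3 -m jog '{"xyz":[[0,0.7,0],[0,0,0],[0,0,0]],"turn":[[0,0,0],[0,0,0],[0,0,0]],"claw":[1,1,1]}' >/dev/null
python3 go.py 0.5763 -0.2988 0.24
python3 - <<'E'
from h import *
d=cam('wrist');P=cloud(d);z=P[...,2];ok=(d['z_map']>0)
near=ok&(np.hypot(P[...,0]-.576,P[...,1]+.299)<.03)
for lo,hi in [(.108,.115),(.068,.074)]:
    for b in blobs(near&(z>lo)&(z<hi),30):
        p=P[b];c,sz,a=cv2.minAreaRect((p[:,:2]*1000).astype(np.float32));print(lo,b.sum(),np.round(c,1),np.round(sz,1))
cv2.imwrite('pics/w1.png',d['frame'][:,:,::-1])
E
```

```text
shift [ 0.07 -0.07  0.01] turn [-0.   -0.01 -0.08] t 3.53 tcp [ 0.5784 -0.2999  0.4043] F [-0.5 -0.4 -0.3] open 0.087 0.0 q [ 0.77  0.38 -0.48  1.44  0.17  1.37  0.62]
0.108 158 [ 576.9 -301.9] [12.4 15. ]
0.068 313 [ 576.  -299.8] [29.  25.3]
```

View pics/w1.png

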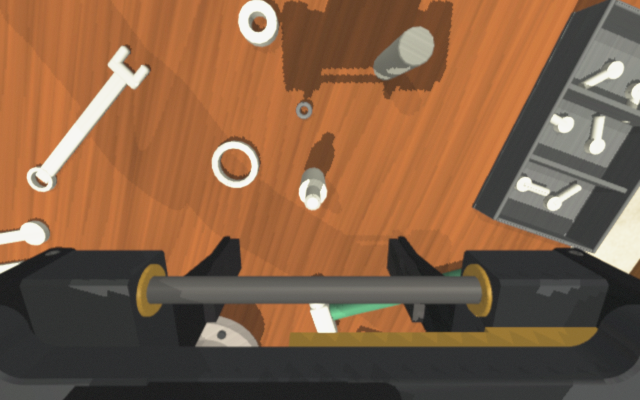

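The wrist view shows the stepped shaft at (313,190), between the fingers' line of closing and the wide ring at (236,164). The three estimates agree to 1–2 mm, so I'll descend and grip the thick part just below the shoulder.

```bash

python3 -m jog '{"xyz":[[0.05,-0.07,1],[0,0,1],[0,0,1],[0,0,1],[0,0,1]],"turn":[[0,0,-0.08],[0,0,0],[0,0,0],[0,0,0],[0,0,0]],"claw":[1,1,1,1,1]}' >/dev/null
python3 -m jog '{"xyz":[[0,0,1],[0,0,0.7],[0,0,0.35],[0,0,0],[0,0,0]],"turn":[[0,0,0],[0,0,0],[0,0,0],[0,0,0],[0,0,0]],"claw":[1,1,1,1,1]}' 40 >/dev/null
python3 go.py 0.5765 -0.2993 0.064
```

```text
shift [0.04 0.06 0.04] turn [-0.    0.   -0.01] t 4.42 tcp [ 0.5755 -0.3008  0.2291] F [-0.1 -0.1  1.2] open 0.0869 0.0 q [ 0.75  0.51 -0.45  1.63  0.25  1.05  0.57]
```

```bash

python3 -m jog '{"xyz":[[0.04,0.06,0.03],[0,0,0],[0,0,0],[0,0,0],[0,0,0]],"turn":[[0,0,0],[0,0,0],[0,0,0],[0,0,0],[0,0,0]],"claw":[1,-0.1,-0.2,-0.3,-0.5]}' 40 
python3 -m jog '{"xyz":[[0,0,0],[0,0,0],[0,0,0],[0,0,0],[0,0,0]],"turn":[[0,0,0],[0,0,0],[0,0,0],[0,0,0],[0,0,0]],"claw":[-1,-1,-1,-1,-1]}' 40 
python3 go.py 0.5765 -0.2993 0.064
```

```text
t: 4.83
tcp_pos: [0.5771, -0.2986, 0.2283]
ee_rot: [0.578, 0.816, 0.0, 0.0]
ft_force: [-0.2, 0.3, 0.4]
opening: 0.0679
finger_force: 0.0
t: 5.25
tcp_pos: [0.5769, -0.2986, 0.2277]
ee_rot: [0.578, 0.816, 0.0, -0.0]
ft_force: [-0.5, 0.4, -0.4]
opening: 0.035
finger_force: 0.0
shift [-0.02 -0.03 -0.01] turn [-0.   -0.    0.01] t 5.25 tcp [ 0.5769 -0.2986  0.2277] F [-0.5  0.4 -0.4] open 0.035 0.0 q [ 0.75  0.52 -0.45  1.63  0.25  1.05  0.57]
```

```bash

python3 -m jog '{"xyz":[[0,0,0],[0,0,0],[0,0,0],[0,0,0],[0,0,0]],"turn":[[0,0,0],[0,0,0],[0,0,0],[0,0,0],[0,0,0]],"claw":[-1,-1,-1,-1,-1]}' 40 
python3 -m jog '{"xyz":[[0,0,-0.3],[0,0,-0.8],[0,0,-1],[0,0,-1],[0,0,-0.9]],"turn":[[0,0,0],[0,0,0],[0,0,0],[0,0,0],[0,0,0]],"claw":[-1,-1,-1,-1,-1]}' 40 
python3 go.py 0.5105 0.1593 0.164
```

```text
t: 5.67
tcp_pos: [0.5768, -0.2986, 0.2277]
ee_rot: [0.578, 0.816, -0.0, -0.0]
ft_force: [-0.2, 0.4, 0.0]
opening: 0.0293
finger_force: 40.0
t: 6.08
tcp_pos: [0.5768, -0.2983, 0.3291]
ee_rot: [0.578, 0.816, 0.0, -0.0]
ft_force: [0.2, -0.8, -5.1]
opening: 0.0291
finger_force: 40.0
shift [18.15  3.57  0.05] turn [-0.   -0.01  0.01] t 6.08 tcp [ 0.5768 -0.2983  0.3291] F [ 0.2 -0.8 -5.1] open 0.0291 40.0 q [ 0.77  0.42 -0.47  1.54  0.2   1.23  0.6 ]
```

```bash

python3 -m jog '{"xyz":[[0.6,0.1,-0.5],[1,0.2,-0.5],[1,0.2,-0.5],[1,0.2,-0.5],[1,0.2,0]],"turn":[[0,0,0],[0,0,0],[0,0,0],[0,0,0],[0,0,0]],"claw":[-1,-1,-1,-1,-1]}' >/dev/null
for i in 1 2; do python3 -m jog '{"xyz":[[1,0.2,0],[1,0.2,0],[1,0.2,0],[1,0.2,0],[1,0.2,0]],"turn":[[0,0,0],[0,0,0],[0,0,0],[0,0,0],[0,0,0]],"claw":[-1,-1,-1,-1,-1]}' >/dev/null; done
python3 -m jog '{"xyz":[[1,0.2,0],[1,0.2,0],[1,0.2,0],[0.4,0.1,0],[0,0,0]],"turn":[[0,0,0],[0,0,0],[0,0,0],[0,0,0],[0,0,0]],"claw":[-1,-1,-1,-1,-1]}' >/dev/null
python3 -m jog '{"xyz":[[0,0,0],[0,0,0]],"turn":[[0,0,0],[0,0,0]],"claw":[-1,-1]}' >/dev/null
python3 go.py 0.5109 0.1581 0.204
python3 - <<'E'
from h import *
for n in ['top','side']:
    d=cam(n);P=cloud(d);z=P[...,2];ok=(d['z_map']>0)
    reg=ok&(P[...,0]>.4)&(P[...,0]<.65)&(P[...,1]>.05)&(P[...,1]<.3)
    for b in blobs(reg&(z>.06)&(z<.08),400):
        c,sz,a=cv2.minAreaRect((P[b][:,:2]*1000).astype(np.float32));print(n,b.sum(),np.round(c,1),np.round(sz,1),a)
    cv2.imwrite(f'pics/{n}2.png',d['frame'][150:400,150:550,::-1])
d=cam('wrist');cv2.imwrite('pics/w2.png',d['frame'][:,:,::-1]);P=cloud(d);z=P[...,2]
for b in blobs((d['z_map']>0)&(z>.06)&(z<.08)&(P[...,1]>.05)&(P[...,1]<.3),200):
    c,sz,a=cv2.minAreaRect((P[b][:,:2]*1000).astype(np.float32));print('w',b.sum(),np.round(c,1),np.round(sz,1),a)
E
```

```text
shift [ 0.16 -0.03  0.39] turn [-0.01  0.01 -0.  ] t 7.92 tcp [0.5129 0.1547 0.3776] F [-0.1 -0.9 -5. ] open 0.0291 40.0 q [ 0.31  0.19 -0.76  1.75  0.14  1.26 -0.15]
top 1656 [530.8 101.4] [99.7 60.7] 19.21824073791504
side 1538 [530.6 101.3] [100.5  62.2] 18.668821334838867
side 3018 [496.1 199.1] [100.7  73.1] 19.331989288330078
w 7796 [496.4 199.1] [100.3  70.3] 19.23311996459961
w 598 [493.8 101.9] [31.4 34. ] 18.08804702758789
w 631 [558.5 123.9] [31.9 34.8] 19.768115997314453
```

View pics/w2.png

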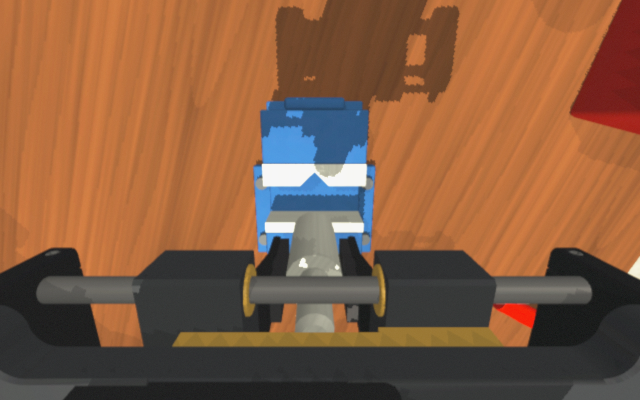

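The wrist view shows the held shaft between the fingers, with the moving jaw strip at about row 228 and the V-notch at about (315,181), in line with the shaft. I'll lower to just above the bed and check from the side.

```bash

python3 -m jog '{"xyz":[[0.1,-0.03,0],[0,0,0.6],[0,0,1],[0,0,1],[0,0,0.8]],"turn":[[0,0,0],[0,0,0],[0,0,0],[0,0,0],[0,0,0]],"claw":[-1,-1,-1,-1,-1]}' >/dev/null
python3 -m jog '{"xyz":[[0,0,0.3],[0,0,0],[0,0,0]],"turn":[[0,0,0],[0,0,0],[0,0,0]],"claw":[-1,-1,-1]}' >/dev/null
python3 go.py 0.5111 0.1568 0.094
python3 - <<'E'
from h import *
d=cam('side');P=cloud(d);z=P[...,2]
V=lambda p:((p[...,:2]-[.5196,.1326])@np.array([[.944,-.330],[.330,.944]]))*1000  # vise xy, mm
q=V(P);f=d['frame'].astype(int);grey=(f.max(-1)-f.min(-1)<45)&(f.max(-1)>70)
for lo,hi in [(.074,.086),(.086,.1),(.1,.11)]:
    m=grey&(z>lo)&(z<hi)&(abs(q[...,0])<25)&(abs(q[...,1]-25)<25)
    p=q[m]; 
    if len(p)>9: print(lo,len(p),'x',np.percentile(p[:,0],[1,50,99]).round(1),'y',np.percentile(p[:,1],[1,50,99]).round(1),
      'fit',np.round((lambda s:[s[0]/2,s[1]/2])(np.linalg.lstsq(np.c_[p,np.ones(len(p))],(p**2).sum(1),rcond=None)[0]),1))
cv2.imwrite('pics/s3.png',cv2.resize(d['frame'][180:400,220:460,::-1],None,fx=2.5,fy=2.5))
E
```

```text
shift [-0.04 -0.03  1.12] turn [ 0.   -0.    0.01] t 8.73 tcp [0.5114 0.158  0.2859] F [ 0.6 -0.5 -4.3] open 0.0289 40.0 q [ 0.27  0.28 -0.75  1.86  0.22  1.08 -0.22]
0.074 77 x [-14.4   2.6  14. ] y [25.8 36.6 39.4] fit [-0.6 24.1]
0.086 93 x [-13.8   3.   13.3] y [28.1 36.5 39.2] fit [-0.5 24.5]
0.1 66 x [-22.6   0.   21.4] y [27.3 36.7 39.1] fit [-1.7 22.9]
```

View pics/s3.png

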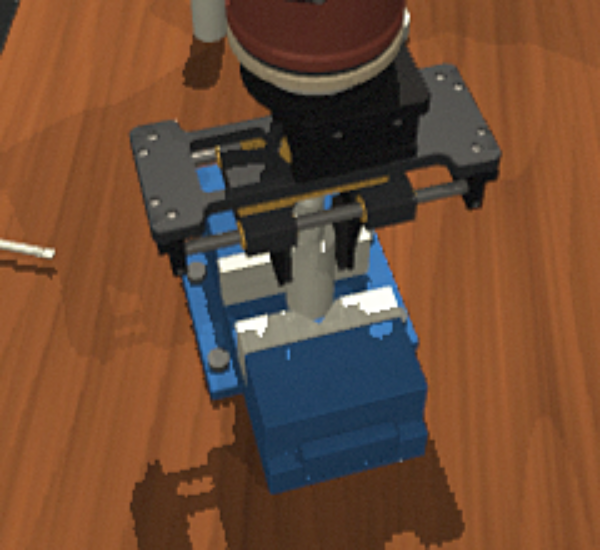

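The side view shows the shaft hanging upright in front of the V-notch at about (315,310) in the crop. The fit puts its axis at vise x −0.5 mm and y 24.4 mm, clear of both jaws. Next I'll lower it to contact.

```bash

python3 -m jog '{"xyz":[[0.04,0.02,0.5],[0,0,0.4],[0,0,0.12],[0,0,0],[0,0,0]],"turn":[[0,0,0],[0,0,0],[0,0,0],[0,0,0],[0,0,0]],"claw":[-1,-1,-1,-1,-1]}' |egrep 'tcp|ft_'
for i in 1 2 3 4; do python3 -m jog '{"xyz":[[0,0,0.03],[0,0,0]],"turn":[[0,0,0],[0,0,0]],"claw":[-1,-1]}'  |egrep 'tcp|ft_';done
```

```text
tcp_pos: [0.5112, 0.1591, 0.2595]
ft_force: [0.2, -0.5, -3.6]
tcp_pos: [0.5114, 0.1592, 0.2593]
ft_force: [-0.7, 0.6, -5.2]
tcp_pos: [0.5113, 0.1591, 0.2584]
ft_force: [-0.2, -0.7, -4.2]
tcp_pos: [0.5114, 0.1591, 0.2577]
ft_force: [0.4, 0.3, -4.7]
tcp_pos: [0.5114, 0.1592, 0.2576]
ft_force: [-3.3, -1.4, 5.1]
```

```bash

python3 -m jog '{"xyz":[[0,0,0],[0,0,0],[0,0,0],[0,0,0],[0,0,0]],"turn":[[0,0,0],[0,0,0],[0,0,0],[0,0,0],[0,0,0]],"claw":[-0.2,0,0.3,0.6,1]}' |egrep 'tcp|ft_|ope'
python3 -m jog '{"xyz":[[0,0,0],[0,0,0],[0,0,-0.5],[0,0,-1],[0,0,-1]],"turn":[[0,0,0],[0,0,0],[0,0,0],[0,0,0],[0,0,0]],"claw":[1,1,1,1,1]}' |egrep 'tcp|ft_|ope'
python3 -m jog '{"xyz":[[0,0,-1],[0,0,-0.5],[0,0,0],[0,0,0]],"turn":[[0,0,0],[0,0,0],[0,0,0],[0,0,0]],"claw":[1,1,1,1]}' |egrep 'tcp|ft_|ope'
python3 go.py 0.5345 0.0905 0.100
cat > see.py <<'E'
from h import *
V=lambda p:((p[...,:2]-[.5196,.1326])@np.array([[.944,-.330],[.330,.944]]))*1000
for n in ['side','top']:
    d=cam(n);P=cloud(d);z=P[...,2];q=V(P);f=d['frame'].astype(int);grey=(f.max(-1)-f.min(-1)<45)&(f.max(-1)>70)
    for nm,lo,hi in [('thick',.076,.096),('thin',.106,.13),('top',.1375,.145)]:
        m=grey&(z>lo)&(z<hi)&(abs(q[...,0])<25)&(abs(q[...,1]-25)<25);p=q[m]
        if len(p)>9: print(n,nm,len(p),'x',np.percentile(p[:,0],[2,98]).round(1),'y',np.percentile(p[:,1],[2,98]).round(1),'fit',np.round(np.linalg.lstsq(np.c_[p,np.ones(len(p))],(p**2).sum(1),rcond=None)[0][:2]/2,1))
    m=(z>.108)&(z<.118)&(abs(q[...,0])<15)&(q[...,1]>-60)&(q[...,1]<-8)&(f.max(-1)<130)
    if m.sum()>9: print(n,'knob',m.sum(),np.round(cv2.minAreaRect(q[m].astype(np.float32))[0],1))
    m=(z>.06)&(z<.075)&(abs(q[...,0])<50)&(q[...,1]>-85)&(q[...,1]<16)
    print(n,'jaw',np.round(cv2.minAreaRect(q[m].astype(np.float32))[:2],1), 'front',np.percentile(q[m][:,1],99.7).round(1))
E
python3 see.py
```

```text
tcp_pos: [0.5114, 0.1591, 0.2569]
ft_force: [-0.2, -0.6, -0.4]
opening: 0.0538
tcp_pos: [0.5109, 0.1591, 0.3202]
ft_force: [0.5, -0.7, -0.1]
opening: 0.0842
tcp_pos: [0.5113, 0.1591, 0.3574]
ft_force: [0.2, -1.2, -0.3]
opening: 0.0868
shift [-2.89 -0.04  3.74] turn [0.01 0.   0.01] t 11.03 tcp [0.5113 0.1591 0.3574] F [ 0.2 -1.2 -0.3] open 0.0868 0.0 q [ 0.3   0.21 -0.77  1.78  0.15  1.22 -0.17]
side thick 142 x [-13.6  14.1] y [20.1 39.8] fit [-0.3 24.7]
side thin 102 x [-8.   7.5] y [25.6 33.1] fit [-0.2 25.2]
side top 69 x [-6.8  6.2] y [19.9 32.3] fit [-0.1 25.8]
side knob 135 [  0.2 -44.8]
side jaw [[ -0.  -33. ]
 [ 62.1  99.9]] front -2.8
top thick 40 x [-14.6   8.2] y [10.3 25.6] fit [ 0.4 25.6]
top thin 27 x [-7.6  5.7] y [17.4 26. ] fit [ 0.1 25.2]
top top 15 x [-6.3  4.1] y [18.1 30.1] fit [-1.1 25.9]
top knob 117 [ -0.4 -45.6]
top jaw [[  0.2 -24.3]
 [ 99.5  78.1]] front 13.7
```

```bash

python3 -m jog '{"xyz":[[-0.9,0,0],[-1,0,0],[-1,0,0],[0,-0.03,0],[0,0,1]],"turn":[[0,0,0],[0,0,0],[0,0,0],[0,0,0],[0,0,0]],"claw":[1,1,1,1,1]}' |egrep 'tcp|ft_'
python3 -m jog '{"xyz":[[0,0,1],[0,0,1],[0,0,0.5],[0,0,0.22],[0,0,0]],"turn":[[0,0,0],[0,0,0],[0,0,0],[0,0,0],[0,0,0]],"claw":[1,1,1,0,-0.4]}' 50 |egrep 'tcp|ft_'
python3 go.py 0.5345 0.0899 0.100
```

```text
tcp_pos: [0.5361, 0.089, 0.3339]
ft_force: [1.2, 0.8, 0.8]
tcp_pos: [0.5341, 0.0904, 0.2624]
ft_force: [-0.2, -0.3, 0.1]
shift [-0.02  0.01 -0.06] turn [-0.03 -0.01  0.01] t 11.97 tcp [0.5341 0.0904 0.2624] F [-0.2 -0.3  0.1] open 0.0802 0.0 q [ 0.35  0.32 -0.7   1.86  0.23  1.05 -0.1 ]
```

```bash

for i in 1 2; do python3 -m jog '{"xyz":[[0,0,0],[0,0,0],[0,0,0],[0,0,0],[0,0,0]],"turn":[[0,0,0],[0,0,0],[0,0,0],[0,0,0],[0,0,0]],"claw":[-1,-1,-1,-1,-1]}' 50 |egrep 'tcp|ft_|ope|fing';done
python3 go.py 0.5345 0.0899 0.100
```

```text
tcp_pos: [0.5348, 0.0904, 0.2644]
ft_force: [-0.6, 0.9, -1.0]
opening: 0.048
finger_force: 0.0
tcp_pos: [0.5351, 0.0905, 0.2639]
ft_force: [4.7, 1.9, -4.2]
opening: 0.0209
finger_force: 50.0
shift [-0.02 -0.03 -0.  ] turn [ 0.02 -0.    0.01] t 12.8 tcp [0.5351 0.0905 0.2639] F [ 4.7  1.9 -4.2] open 0.0209 50.0 q [ 0.36  0.32 -0.7   1.86  0.23  1.04 -0.1 ]
```

```bash

python3 -m jog '{"xyz":[[0.08,0,0],[0.1,0,0],[0.1,0,0],[0.1,0,0],[0,0,0]],"turn":[[0,0,0],[0,0,0],[0,0,0],[0,0,0],[0,0,0]],"claw":[-1,-1,-1,-1,-1]}' |egrep 'tcp|ft_'
for i in 1 2 3 4; do python3 -m jog '{"xyz":[[0.03,0,0],[0.02,0,0],[0,0,0]],"turn":[[0,0,0],[0,0,0],[0,0,0]],"claw":[-1,-1,-1]}'  |egrep 'tcp|ft_';done; python3 see.py | egrep 'side'
```

```text
tcp_pos: [0.5323, 0.0986, 0.2639]
ft_force: [6.3, -1.4, -4.5]
tcp_pos: [0.532, 0.0994, 0.2639]
ft_force: [6.9, -3.3, -4.6]
tcp_pos: [0.5316, 0.1005, 0.2639]
ft_force: [7.8, -3.2, -5.1]
tcp_pos: [0.5312, 0.1017, 0.2639]
ft_force: [6.9, -2.8, -5.0]
tcp_pos: [0.5308, 0.1029, 0.2639]
ft_force: [7.2, -2.7, -5.3]
side thick 145 x [-13.4  14.3] y [19.6 39.7] fit [-0.4 24.6]
side thin 102 x [-7.7  7.5] y [25.9 33.2] fit [-0.3 25. ]
side top 72 x [-7.2  6.3] y [18.9 32. ] fit [-0.2 25.5]
side knob 124 [  0.2 -29.7]
side jaw [[  0.  -20.9]
```

```bash

for i in 1 2 3; do python3 -m jog '{"xyz":[[0.03,0,0],[0,0,0]],"turn":[[0,0,0],[0,0,0]],"claw":[-1,-1]}'  |egrep 'tcp|ft_';done; python3 see.py | egrep 'side'
```

```text
tcp_pos: [0.5306, 0.1036, 0.2639]
ft_force: [7.7, -2.9, -4.1]
tcp_pos: [0.5304, 0.1039, 0.2639]
ft_force: [7.5, -5.0, -5.6]
tcp_pos: [0.5303, 0.1044, 0.2639]
ft_force: [8.3, -6.5, -4.8]
side thick 134 x [-13.3  14.3] y [27.5 40.5] fit [-0.4 25.4]
side thin 103 x [-7.3  7.6] y [25.6 33.9] fit [-0.2 25.9]
side top 75 x [-7.2  6.9] y [19.5 32.6] fit [-0.1 26.2]
side knob 120 [ -0.  -27.9]
side jaw [[  0.  -19. ]
```

```bash

for i in 1 2 3; do python3 -m jog '{"xyz":[[0.03,0,0],[0,0,0]],"turn":[[0,0,0],[0,0,0]],"claw":[-1,-1]}'  |egrep 'tcp|ft_';done; python3 see.py | egrep 'side'
```

```text
tcp_pos: [0.5301, 0.105, 0.2639]
ft_force: [8.6, -5.9, -4.7]
tcp_pos: [0.5298, 0.1057, 0.2639]
ft_force: [8.9, -5.7, -4.2]
tcp_pos: [0.5296, 0.1064, 0.2639]
ft_force: [8.8, -7.1, -5.0]
side thick 134 x [-12.   14.1] y [27.2 42.6] fit [-0.2 27.8]
side thin 106 x [-6.1  7.5] y [24.7 35.7] fit [-0.1 27.7]
side top 73 x [-6.8  7. ] y [21.3 34.8] fit [-0.1 28. ]
side knob 126 [  0.2 -26.7]
side jaw [[  0.1 -17. ]
```

Nearly seated. I'll keep pushing until the force rises.

```bash

for i in 1 2 3; do python3 -m jog '{"xyz":[[0.025,0,0],[0,0,0]],"turn":[[0,0,0],[0,0,0]],"claw":[-1,-1]}'  |egrep 'tcp|ft_';done; python3 see.py | egrep 'side'
```

```text
tcp_pos: [0.5295, 0.1067, 0.2639]
ft_force: [9.8, -8.3, -4.2]
tcp_pos: [0.5294, 0.1068, 0.2639]
ft_force: [10.0, -8.3, -5.1]
tcp_pos: [0.5294, 0.1069, 0.2639]
ft_force: [9.4, -11.0, -5.4]
side thick 137 x [-12.   14.3] y [27.7 42.5] fit [-0.4 27.5]
side thin 104 x [-6.1  7.4] y [24.6 36. ] fit [-0.3 27.8]
side top 75 x [-6.8  7. ] y [22.1 35.1] fit [ 0.2 28.4]
side knob 124 [ -0.1 -25.9]
side jaw [[  0.2 -16.5]
```

```bash

for i in 1 2 3 4; do python3 -m jog '{"xyz":[[0.04,0,0],[0,0,0]],"turn":[[0,0,0],[0,0,0]],"claw":[-1,-1]}'  |egrep 'tcp|ft_';done; python3 see.py | egrep 'side'
```

```text
tcp_pos: [0.5293, 0.1071, 0.2639]
ft_force: [11.6, -12.4, -5.2]
tcp_pos: [0.5292, 0.1074, 0.2639]
ft_force: [12.6, -14.5, -5.4]
tcp_pos: [0.5291, 0.1076, 0.2639]
ft_force: [12.6, -18.4, -5.9]
tcp_pos: [0.5291, 0.1078, 0.2639]
ft_force: [15.1, -20.8, -6.2]
side thick 137 x [-12.1  14.3] y [27.5 42.8] fit [-0.3 28. ]
side thin 103 x [-6.1  7.3] y [24.9 35.8] fit [-0.3 27.7]
side top 73 x [-7.1  6.5] y [21.5 35. ] fit [-0.2 28.2]
side knob 123 [  1.  -22.9]
side jaw [[  0.1 -17.2]
```

```bash

python3 -m jog '{"xyz":[[0,0,0],[0,0,0],[0,0,0],[0,0,0],[0,0,0]],"turn":[[0,0,0],[0,0,0],[0,0,0],[0,0,0],[0,0,0]],"claw":[-0.3,0,0.5,1,1]}' |egrep 'tcp|ft_|ope'
python3 -m jog '{"xyz":[[0,0,-0.5],[0,0,-1],[0,0,-1],[0,0,-0.5],[0,0,0]],"turn":[[0,0,0],[0,0,0],[0,0,0],[0,0,0],[0,0,0]],"claw":[1,1,1,1,1]}' |egrep 'tcp|ft_|ope'
python3 go.py 0.4639 -0.1538 0.100; python3 see.py
```

```text
tcp_pos: [0.5261, 0.1145, 0.2637]
ft_force: [-0.5, 0.4, -0.4]
opening: 0.0462
tcp_pos: [0.5271, 0.1147, 0.3425]
ft_force: [0.7, -0.6, -0.4]
opening: 0.0793
shift [-9.29 -5.97  3.12] turn [0.05 0.01 0.01] t 17.72 tcp [0.5271 0.1147 0.3425] F [ 0.7 -0.6 -0.4] open 0.0793 0.0 q [ 0.36  0.22 -0.73  1.79  0.16  1.19 -0.09]
side thick 133 x [-11.9  14.2] y [27.3 42.8] fit [-0.3 27.9]
side thin 100 x [-6.3  7.4] y [25.  35.9] fit [-0.3 27.6]
side top 71 x [-6.9  6. ] y [22.1 35.2] fit [-0.3 28.3]
side knob 142 [  0.3 -28.9]
side jaw [[  0.1 -16.9]
 [ 99.9  62. ]] front 13.8
top knob 46 [  2.7 -30.8]
top jaw [[  0.2 -30.1]
 [ 99.3  33.8]] front -14.3
```

```bash

for i in 1 2; do python3 -m jog '{"xyz":[[-0.93,-0.6,0],[-0.93,-0.6,0],[-0.93,-0.6,0],[-0.93,-0.6,0],[-0.93,-0.6,0]],"turn":[[0,0,0],[0,0,0],[0,0,0],[0,0,0],[0,0,0]],"claw":[1,1,1,1,1]}' >/dev/null; done
python3 -m jog '{"xyz":[[0,0,0.5],[0,0,1],[0,0,1],[0,0,0.6],[0,0,0]],"turn":[[0,0,0],[0,0,0],[0,0,0],[0,0,0],[0,0,0]],"claw":[1,1,1,1,1]}' |egrep 'tcp|ft_|ope'
python3 -m jog '{"xyz":[[0,0,0],[0,0,0]],"turn":[[0,0,0],[0,0,0]],"claw":[1,1]}' >/dev/null
python3 go.py 0.4639 -0.1538 0.020
python3 - <<'E'
from h import *
for n in ['side','wrist','top']:
    d=cam(n);P=cloud(d);z=P[...,2];m=(d['z_map']>0)&(z>.015)&(z<.024)&(np.hypot(P[...,0]-.464,P[...,1]+.154)<.026)
    if m.sum()>20: print(n,m.sum(),np.round(cv2.minAreaRect((P[m][:,:2]*1000).astype(np.float32))[:2],1))
E
```

```text
tcp_pos: [0.46, -0.1548, 0.2571]
ft_force: [0.1, 0.2, 0.8]
opening: 0.0871
shift [0.03 0.08 3.11] turn [ 0.   -0.    0.01] t 19.23 tcp [ 0.4621 -0.1551  0.2617] F [0.4 0.1 0.7] open 0.0871 0.0 q [ 0.72  0.18 -0.53  2.    0.11  1.    0.48]
side 202 [[ 463.1 -153.8]
 [  42.4   39.8]]
wrist 1668 [[ 463.6 -154.6]
 [  40.8   40.8]]
```

```bash

python3 -m jog '{"xyz":[[0.02,0.07,0.5],[0,0,0.9],[0,0,0.9],[0,0,0.5],[0,0,0.2]],"turn":[[0,0,0],[0,0,0],[0,0,0],[0,0,0],[0,0,0]],"claw":[1,1,1,1,1]}' |egrep 'tcp|ft_|ope'
python3 -m jog '{"xyz":[[0,0,0.08],[0,0,0],[0,0,0],[0,0,0],[0,0,0]],"turn":[[0,0,0],[0,0,0],[0,0,0],[0,0,0],[0,0,0]],"claw":[1,0.3,0,-0.3,-1]}' 30 |egrep 'tcp|ft_|ope'
python3 -m jog '{"xyz":[[0,0,0],[0,0,0],[0,0,0],[0,0,0],[0,0,0]],"turn":[[0,0,0],[0,0,0],[0,0,0],[0,0,0],[0,0,0]],"claw":[-1,-1,-1,-1,-1]}' 30 |egrep 'tcp|ft_|ope|fing'
python3 go.py 0.4637 -0.1541 0.020
```

```text
tcp_pos: [0.4629, -0.154, 0.1851]
ft_force: [-0.4, 0.7, -0.4]
opening: 0.0866
tcp_pos: [0.4638, -0.1542, 0.1851]
ft_force: [-0.3, -0.1, 0.2]
opening: 0.0685
tcp_pos: [0.4635, -0.1541, 0.1844]
ft_force: [-0.3, -0.2, 1.3]
opening: 0.0404
finger_force: 30.0
shift [-0.    0.01  0.01] turn [0.   0.   0.01] t 20.63 tcp [ 0.4635 -0.1541  0.1844] F [-0.3 -0.2  1.3] open 0.0404 30.0 q [ 0.69  0.3  -0.51  2.05  0.19  0.84  0.41]
```

```bash

python3 -m jog '{"xyz":[[0,0,-0.4],[0,0,-1],[0,0,-1],[0,0,-1],[0,0,-1]],"turn":[[0,0,0],[0,0,0],[0,0,0],[0,0,0],[0,0,0]],"claw":[-1,-1,-1,-1,-1]}' |egrep 'tcp|ft_|ope'
python3 -m jog '{"xyz":[[0,0,-1],[0,0,-1],[0,0,-0.4],[0,0,0],[0,0,0]],"turn":[[0,0,0],[0,0,0],[0,0,0],[0,0,0],[0,0,0]],"claw":[-1,-1,-1,-1,-1]}' |egrep 'tcp|ft_|ope'
python3 go.py 0.5102 0.1588 0.190
```

```text
tcp_pos: [0.4631, -0.1539, 0.2959]
ft_force: [1.0, -0.1, -1.7]
opening: 0.0408
tcp_pos: [0.4632, -0.1541, 0.354]
ft_force: [-0.5, -0.5, -1.3]
opening: 0.0407
shift [11.19  5.92 -0.  ] turn [-0.    0.    0.01] t 21.47 tcp [ 0.4632 -0.1541  0.354 ] F [-0.5 -0.5 -1.3] open 0.0407 30.0 q [ 0.75  0.07 -0.54  1.89  0.04  1.19  0.54]
```

```bash

for i in 1 2; do python3 -m jog '{"xyz":[[0.93,0.49,0],[0.93,0.49,0],[0.93,0.49,0],[0.93,0.49,0],[0.93,0.49,0]],"turn":[[0,0,0],[0,0,0],[0,0,0],[0,0,0],[0,0,0]],"claw":[-1,-1,-1,-1,-1]}' >/dev/null; done
python3 -m jog '{"xyz":[[0.93,0.49,0],[0.93,0.49,0],[0.03,0.04,0],[0,0,0],[0,0,0]],"turn":[[0,0,0],[0,0,0],[0,0,0],[0,0,0],[0,0,0]],"claw":[-1,-1,-1,-1,-1]}' >/dev/null
python3 -m jog '{"xyz":[[0,0,0],[0,0,0]],"turn":[[0,0,0],[0,0,0]],"claw":[-1,-1]}' >/dev/null
python3 go.py 0.5102 0.1588 0.190
cat > ring.py <<'E'
from h import *
V=lambda p:((p[...,:2]-[.5196,.1326])@np.array([[.944,-.330],[.330,.944]]))*1000
s=manip.get_state();zb=s['tcp_pos'][2]-.1844
print('tcp in vise',V(s['tcp_pos']).round(1),'ring bottom',zb.round(4))
d=cam('side');P=cloud(d);z=P[...,2];q=V(P);f=d['frame'].astype(int);grey=(f.max(-1)-f.min(-1)<45)&(f.max(-1)>60)
for nm,lo,hi in [('thick',.076,.096),('thin',.106,.137),('ring',zb+.002,zb+.018)]:
    m=grey&(z>lo)&(z<hi)&(abs(q[...,0])<(21.5 if nm=='ring' else 16))&(q[...,1]>15)&(q[...,1]<52);p=q[m]
    if len(p)>9: print(nm,len(p),'x',np.percentile(p[:,0],[1,99]).round(1),'ymax',np.percentile(p[:,1],98).round(1),'fit',np.round(np.linalg.lstsq(np.c_[p,np.ones(len(p))],(p**2).sum(1),rcond=None)[0][:2]/2,1))
import sys
if len(sys.argv)>1: cv2.imwrite(sys.argv[1],cv2.resize(d['frame'][180:370,240:440,::-1],None,fx=3,fy=3))
E
python3 ring.py pics/s4.png
```

```text
shift [ 0.05  0.01 -0.01] turn [-0.01  0.   -0.01] t 22.88 tcp [0.5103 0.1575 0.3537] F [-0.2  0.4 -2. ] open 0.0408 30.0 q [ 0.33  0.21 -0.8   1.78  0.16  1.21 -0.18]
tcp in vise [-0.5 26.6] ring bottom 0.1693
thick 140 x [-12.1  14.4] ymax 42.9 fit [-0.2 27.8]
thin 134 x [-6.4  7.6] ymax 36.2 fit [-0.2 27.9]
ring 269 x [-20.4  17.8] ymax 46.6 fit [-0.7 31.5]
```

View pics/s4.png

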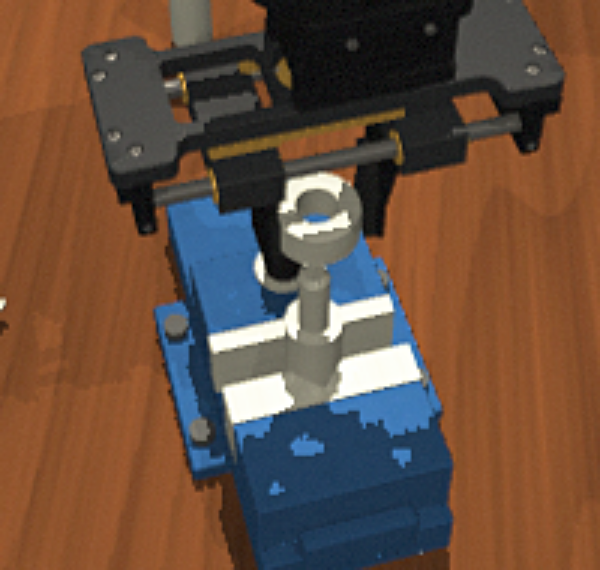

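The side view shows the ring level in the fingers at about (318,220), just above the shaft tip at about (313,278); the shaft is clamped in the groove. I'll take the ring's centre from its top face.

```bash
cat >> ring.py <<'E'
for n in ['side','wrist']:
    d=cam(n);P=cloud(d);z=P[...,2];q=V(P);f=d['frame'].astype(int);grey=(f.max(-1)-f.min(-1)<45)&(f.max(-1)>90)
    r=np.hypot(q[...,0]+.5,q[...,1]-26.5)
    m=grey&(d['z_map']>0)&(z>zb+.017)&(z<zb+.024)&(r<27)
    o=m
    if m.sum()>20: print(n,'top',m.sum(),'x',np.percentile(q[o][:,0],[1,99]).round(1),'y',np.percentile(q[o][:,1],[1,99]).round(1),'z',np.median(z[o]).round(4),'rect',np.round(cv2.minAreaRect(q[o].astype(np.float32))[:2],1))
    m=grey&(d['z_map']>0)&(z>zb+.002)&(z<zb+.015)&(r>18.5)&(r<27)&(abs(q[...,0])<17);p=q[m]
    if len(p)>20: print(n,'outer fit y0 (R=21)',np.median(p[:,1]-np.sqrt(441-(p[:,0]+.5)**2)*np.sign(p[:,1]-26)).round(1),len(p))
E
python3 ring.py
```

```text
tcp in vise [-0.4 26.7] ring bottom 0.1696
thick 136 x [-12.1  14.4] ymax 42.7 fit [-0.3 27.6]
thin 136 x [-6.2  7.4] ymax 35.9 fit [-0.2 27.6]
ring 263 x [-20.8  19. ] ymax 46.6 fit [-0.5 31.5]
side top 420 x [-20.   16.7] y [ 8.3 46.8] z 0.1904 rect [[-2.2 27.2]
 [41.2 35.9]]
side outer fit y0 (R=21) 25.4 121
wrist top 2053 x [-20.9  18.4] y [22.4 46.1] z 0.19 rect [[-1.4 34. ]
 [40.8 26. ]]
wrist outer fit y0 (R=21) 25.2 453
```

```bash

python3 -m jog '{"xyz":[[0.09,0.01,0.3],[0,0,0.4],[0,0,0.2],[0,0,0],[0,0,0]],"turn":[[0,0,0],[0,0,0],[0,0,0],[0,0,0],[0,0,0]],"claw":[-1,-1,-1,-1,-1]}' |egrep 'tcp|ft_|ope'
python3 ring.py
```

```text
tcp_pos: [0.5096, 0.161, 0.3311]
ft_force: [-0.3, 0.5, -0.8]
opening: 0.0405
tcp in vise [-0.1 30.1] ring bottom 0.1467
thick 130 x [-12.2  14.3] ymax 42.9 fit [-0.4 27.7]
thin 91 x [-6.5  7.4] ymax 35.6 fit [-0.1 27.7]
ring 250 x [-20.2  17.8] ymax 50.3 fit [-0.4 35.1]
side top 376 x [-19.7  17.2] y [14. 50.] z 0.1679 rect [[-2.  31.3]
 [39.1 35.5]]
side outer fit y0 (R=21) 28.6 109
wrist top 2085 x [-20.3  19.1] y [25.5 49.3] z 0.1675 rect [[-0.8 36.7]
 [40.9 26.4]]
wrist outer fit y0 (R=21) 28.4 451
```

```bash

python3 -m jog '{"xyz":[[-0.04,0,0],[0,0,0],[0,0,0.15],[0,0,0.2],[0,0,0]],"turn":[[0,0,0],[0,0,0],[0,0,0],[0,0,0],[0,0,0]],"claw":[-1,-1,-1,-1,-1]}' |egrep 'tcp|ft_|ope'
python3 ring.py
```

```text
tcp_pos: [0.5098, 0.1599, 0.3219]
ft_force: [0.1, 0.2, -1.8]
opening: 0.0406
tcp in vise [-0.2 29. ] ring bottom 0.1375
thick 136 x [-12.2  14.4] ymax 42.9 fit [-0.2 27.8]
thin 56 x [-6.2  7.2] ymax 36.1 fit [-0.3 28.1]
ring 249 x [-18.1  17.6] ymax 49.2 fit [-0.3 34.1]
side top 362 x [-20.3  16.7] y [14.1 49.1] z 0.1585 rect [[-2.3 30.6]
 [38.4 35.7]]
side outer fit y0 (R=21) 27.3 113
wrist top 2072 x [-20.7  18.6] y [24.5 48.3] z 0.1583 rect [[-1.  35.7]
 [40.7 26.3]]
wrist outer fit y0 (R=21) 27.4 439
```

Centred with no contact force. I'll lower it towards the shoulder, where the ring's bottom should be at 0.100.

```bash

python3 -m jog '{"xyz":[[0.01,0,0.2],[0,0,0.2],[0,0,0.2],[0,0,0],[0,0,0]],"turn":[[0,0,0],[0,0,0],[0,0,0],[0,0,0],[0,0,0]],"claw":[-1,-1,-1,-1,-1]}' |egrep 'tcp|ft_|ope'
python3 -m jog '{"xyz":[[0,0,0.2],[0,0,0.2],[0,0,0.2],[0,0,0.15],[0,0,0]],"turn":[[0,0,0],[0,0,0],[0,0,0],[0,0,0],[0,0,0]],"claw":[-1,-1,-1,-1,-1]}' |egrep 'tcp|ft_|ope'
python3 ring.py
```

```text
tcp_pos: [0.5099, 0.1603, 0.3075]
ft_force: [0.4, -0.0, -1.3]
opening: 0.0405
tcp_pos: [0.5097, 0.1602, 0.2882]
ft_force: [-0.2, -0.7, -1.5]
opening: 0.041
tcp in vise [-0.2 29.3] ring bottom 0.1038
thick 122 x [-11.9  14.2] ymax 42.7 fit [-0.1 28.2]
thin 443 x [-15.6  15.7] ymax 49.3 fit [-1.  35.1]
ring 181 x [-20.8  18.9] ymax 49.5 fit [-0.5 35.2]
side top 310 x [-20.3  17. ] y [18.3 48.9] z 0.1249 rect [[-1.6 33.4]
 [39.4 32.7]]
side outer fit y0 (R=21) 27.8 101
wrist top 2248 x [-20.5  18.6] y [24.7 48.5] z 0.1247 rect [[-1.3 36.5]
 [40.8 25.5]]
wrist outer fit y0 (R=21) 27.7 443
```

```bash

python3 -m jog '{"xyz":[[0,0,0.1],[0,0,0]],"turn":[[0,0,0],[0,0,0]],"claw":[-1,-1]}' |egrep 'tcp|ft_'
for i in 1 2 3; do python3 -m jog '{"xyz":[[0,0,0.02],[0,0,0]],"turn":[[0,0,0],[0,0,0]],"claw":[-1,-1]}' |egrep 'tcp|ft_';done
```

```text
tcp_pos: [0.51, 0.1603, 0.2866]
ft_force: [-0.6, -0.9, -2.3]
tcp_pos: [0.51, 0.1603, 0.2863]
ft_force: [0.2, 0.5, -1.0]
tcp_pos: [0.51, 0.1604, 0.2858]
ft_force: [0.0, -0.7, -2.0]
tcp_pos: [0.51, 0.1603, 0.2852]
ft_force: [-0.9, -0.9, -2.1]
```

```bash

for i in 1 2 3; do python3 -m jog '{"xyz":[[0,0,0.02],[0,0,0]],"turn":[[0,0,0],[0,0,0]],"claw":[-1,-1]}' |egrep 'tcp|ft_';done
```

```text
tcp_pos: [0.51, 0.1604, 0.2847]
ft_force: [0.4, 0.3, -2.0]
tcp_pos: [0.5101, 0.1604, 0.2844]
ft_force: [-0.6, 1.0, -0.3]
tcp_pos: [0.5102, 0.1605, 0.2844]
ft_force: [-1.4, -0.6, 5.3]
```

Contact on the shoulder. I'll release and lift clear.

```bash

python3 -m jog '{"xyz":[[0,0,0],[0,0,0],[0,0,0],[0,0,0],[0,0,0]],"turn":[[0,0,0],[0,0,0],[0,0,0],[0,0,0],[0,0,0]],"claw":[0,0.2,0.5,1,1]}' |egrep 'tcp|ft_|ope'
python3 -m jog '{"xyz":[[0,0,0],[0,0,0],[0,0,-0.5],[0,0,-1],[0,0,-1]],"turn":[[0,0,0],[0,0,0],[0,0,0],[0,0,0],[0,0,0]],"claw":[1,1,1,1,1]}' |egrep 'tcp|ft_|ope'
python3 -m jog '{"xyz":[[0,0,-1],[0,0,-1],[0,0,-0.5],[0,0,0],[0,0,0]],"turn":[[0,0,0],[0,0,0],[0,0,0],[0,0,0],[0,0,0]],"claw":[1,1,1,1,1]}' |egrep 'tcp|ft_|ope'
python3 -m jog '{"xyz":[[-1,0,0],[-1,0,0],[-1,0,0],[-1,0,0],[0,0,0]],"turn":[[0,0,0],[0,0,0],[0,0,0],[0,0,0],[0,0,0]],"claw":[1,1,1,1,1]}' |egrep '^t|tcp|ft_|ope'
python3 see.py|grep side; python3 - <<'E'
from h import *
d=cam('side');cv2.imwrite('pics/s5.png',d['frame'][:,:,::-1])
E
```

```text
tcp_pos: [0.51, 0.1604, 0.2837]
ft_force: [-0.3, -0.4, 0.1]
opening: 0.0625
tcp_pos: [0.5097, 0.1604, 0.3472]
ft_force: [1.5, -0.2, 0.2]
opening: 0.0861
tcp_pos: [0.51, 0.1604, 0.4093]
ft_force: [0.0, -0.7, -1.3]
opening: 0.0871
t: 28.03
tcp_pos: [0.5444, 0.0602, 0.4067]
ft_force: [-0.6, -0.2, 0.4]
opening: 0.0868
side thick 92 x [-12.   14.3] y [28.1 42.9] fit [-0.  28.3]
side thin 536 x [-18.5  19.3] y [13.  49.2] fit [ 0.1 30.9]
side top 74 x [-6.7  6.4] y [21.8 35.6] fit [ 0.1 28.7]
side knob 142 [  0.4 -28.7]
side jaw [[ -0.  -16.8]Traceback (most recent call last):
  File "see.py", line 11, in <module>
    print(n,'jaw',np.round(cv2.minAreaRect(q[m].astype(np.float32))[:2],1), 'front',np.percentile(q[m][:,1],99.7).round(1))
                                                                                    ~~~~~~~~~~~~~^^^^^^^^^^^^^^^^
    return _quantile_unchecked(
        a, q, axis, out, overwrite_input, method, keepdims, weights)
    return _ureduce(a,
                    func=_quantile_ureduce_func,
    ...<5 lines>...
                    overwrite_input=overwrite_input,
                    method=method)
    r = func(a, **kwargs)
    result = _quantile(arr,
                       quantiles=q,
    ...<2 lines>...
                       out=out,
                       weights=wgt)
    slices_having_nans = np.isnan(arr[-1, ...])
                                  ~~~^^^^^^^^^
IndexError: index -1 is out of bounds for axis 0 with size 0
```

View pics/s5.png

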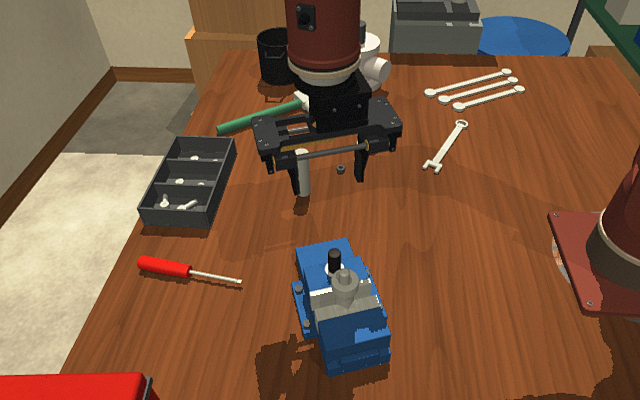

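The view shows the ring resting on the shoulder with the thin tip standing out of it at (345,272). The shaft is clamped, the jaw is closed, the arm is clear, and the plain shaft stands at (302,172).

```bash
python3 -m jog '{"xyz":[[0,0,0],[0,0,0],[0,0,0]],"turn":[[0,0,0],[0,0,0],[0,0,0]],"claw":[1,1,1]}' >/dev/null; python3 -c "
from station import manip; print(manip.finish_job())"
```

```text
the job is handed in; nothing more can be done
None
```

The job is handed in at about 28 s: the stepped shaft is clamped in the V-groove thick end down, the spacer ring rests on its shoulder, and the plain shaft and wide ring were not touched.

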